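# Spacer bar between two drying tube blocks

### The arm

A 6-joint arm with a two-finger parallel gripper is mounted at the origin on the work surface. World frame = base frame: x ahead of the robot, y to its left, z up, the work surface at z = 0. Lengths are in m, angles in degrees, forces in N, time in s.
With the tool pointing down it reaches from about 0.25 to 0.725 m from the base axis. Payload 9.7 kg.
Tool frame: the origin (TCP) lies at the centre of the arm's flange, where the gripper is bolted on; the fingertips stand 173 mm ahead of it and the grasp point (between the pads) lies bot.grip_depth ahead of it (bot.grip_depth is the distance from the TCP to the grasp point, in m); z points along the fingers, y is the direction in which the jaws open and shut (so a half turn about z gives the same grasp; the last joint's range is limited). The gripper opens to 85 mm and grips with 20 to 120 N. Pads are 22 mm wide; open, the fingers measure 114 mm over their backs; the gripper's body (76 mm by 85 mm) begins 54 mm behind the grasp point. The pads swing forward as they close: fully open they stand 13 mm farther back than shut.
Start: joints at [-73.912, 4.979, 10.078, 95.1, 0, 90], TCP at [0.152, -0.528, 0.405] pointing down, gripper open.
Joint ranges: [-179.16, 179.16], [-48.56, 103.87], [-65.8, 70.77], [-126.05, 130.52], [-82.76, 87.17], [-180, 180]. Speed limits (degrees/s): [127.2, 127.2, 147.25, 180, 180, 180].

### API

Orientations are given as [roll, pitch, yaw] about the fixed x, y, z axes, in that order (R = Rz(yaw) Ry(pitch) Rx(roll)).
In Python, from workcell import status, viewer, bot gives the robot as it stands. The module is installed in compiled form; this text tells all that it offers.
- The arm moves only by the tool move_arm, never from a script. Its argument "commands" is a list of rows, each an object with "claw": the gripper's target within -1 to 1 (fully open at 1, half-way at 0, shut at -1); "travel": the shift along the tool's x, y, z in cm, a list of three; "turn": the turn about the tool's z in degrees. A call has 1 to 5 rows; each row shifts and turns the commanded pose from where the row before left it, along the tool's axes as they then stand; what a row does not reach is not made up. A row lasts 1/12 s, in which the tool goes at most 41.7 mm and 7.16 degrees, less where a joint would pass 70% of its speed; a pose out of reach is approached as far as the arm can. A call is refused whole if a number of a shift passes 4.17 or a number of a turn 7.16, either way. A call with a gripper value outside its range is refused whole. The fingers move at their own pace and stop on an object; "squeeze" is the grip in N (left out, the last holds). Time passes only in rows, so rows that do not move let the fingers close. It gives the time, the measured TCP pose, the force and the opening at its end, in the units of the state.
- status.get_obs(): the state, without advancing time (a new reading comes with each control period).
- viewer.camera(name): name is "scene" or "side" or "wrist"; returns the picture (400x640x3 uint8, blue, green, red); there is no depth.
- viewer.camera_params(name): a dict with "camera_matrix" (3x3 intrinsics, pixels), "xyz" and "rotation" of the camera in the world. Camera axes: x right, y up, looking along -z (the intrinsics and any distortion apply to the point x, -y, -z); pixel columns grow to the right and rows downward; lengths in m; the calibration is good to about 2 mm. A picture is of the moment at which its call begins: read the wrist's pose just before it. camera_params takes no time and is no camera call; for the wrist camera it gives the pose at the moment of the call.
- bot.job_done(): hands the job in, once; it reports no verdict.
The state is a dict: "time": time; "q": joint angles; "qd": joint speeds; "joint_efforts": joint torques, N m; "ee_pos": TCP position; "tcp_rot": TCP orientation; "wrist_force": force on the tool from outside, world axes, zero at the start; "torque": the same for the moment, N m; "opening": finger opening in m.
Only numpy, scipy, OpenCV 4.12 (cv2) and the standard library are available. Lean on these libraries where they do the work, as an engineer would, in place of code of your own. Each camera call takes 0.05 s, during which the arm holds its last target.

### The job

The washed tube blocks are stacked with air gaps to dry. One long aluminium block already has a grey spacer bar lying across one end: lay the loose bar of the same length across its other end, parallel to the first and about as far from the end, then set the other long aluminium block gently, not dropped, on the two bars, squarely over the lower block with its wells up. Leave the lower block and its first bar where they are.

Things in the scene. Friction and masses are not known exactly. Their poses are not given: they have to be found in the camera images.
- lower_center (a point): Centre of the lower tube block, a loose aluminium block 130 x 56 x 34 mm (about 0.45 kg) lying flat on the bench, its top face (flat, dotted with dark round wells that nothing sinks into) 17 mm above this point. x along its 130 mm length, towards the end where the first bar lies; y along its 56 mm width; z up. The free end is at -x. It may stand at any yaw.
- laid_center (a point): Centre of the first spacer bar, grey plastic, 90 x 16 x 16 mm, lying loose across the lower block about 45 mm from the block's centre, square to its length and overhanging both long sides by about 17 mm. x along its 90 mm length, z up.
- spare_center (a point): Centre of the loose spacer bar to be laid, equal to the first: grey plastic, 90 x 16 x 16 mm, about 25 g, lying flat on the bench. x along its 90 mm length, z up. Bystanders of the same section and material lie near it: a 40 mm stub and a 150 mm bar.
- upper_center (a point): Centre of the other long aluminium tube block, to be set on top: 130 x 56 x 34 mm, about 0.45 kg, lying flat on the bench with nothing on it, wells up; gripped across its 56 mm width. x along its 130 mm length, y along its width, z up. Either way round will do. Set on the bars, its centre is 50 mm above the lower block's centre. A bystander block is only 60 mm long.
Mind the look-alikes: they are no part of the job. Leave any green look-alike of the part that bears spare_center alone.

How it is judged:
By the outcome, as a careful person would: the job done as asked, in the order asked, and still so for the second after the job is handed in, with the robot touching nothing.
It also fails if it takes over 54 s, if anything falls off the work surface, if the arm or the gripper's body presses on something with over 40 N, if the wrist force passes 120 N, or if a joint passes its speed limit or range.

## Working session

There is one attempt and no reset: what is moved stays moved. The work goes in short steps, Python scripts to look and compute and a tool call to move; the robot and the scene stay as the last step left them, time stands still between calls to the robot, and variables do not carry over. Pictures are saved under pics/ and viewed, and the job is handed in when it is done.

Besides the shell and the picture viewer there is one more tool, called after "Call:" as name(argument=value, ...) on one line, values as JSON. move_arm: Moves the arm, as the interface text tells. Its arguments: {"type":"object","properties":{"commands":{"type":"array"},"squeeze":{"type":"number"}},"required":["commands"]}

```bash
mkdir -p pics; python3 - <<'E'
from workcell import status, viewer, bot
import cv2, numpy as np
o=status.get_obs(); print({k:np.round(v,3).tolist() for k,v in o.items()}, bot.grip_depth)
for n in ["scene","side","wrist"]:
    p=viewer.camera_params(n); print(n,{k:np.round(v,3).tolist() for k,v in p.items()})
    cv2.imwrite(f"pics/{n}0.png",viewer.camera(n))
E
```

```text
{'time': 0.0, 'q': [-73.911, 5.013, 10.034, 95.099, -0.001, 90.002], 'qd': [0.095, 0.128, -0.045, -0.069, 0.087, -0.017], 'joint_efforts': [0.001, -52.04, 46.48, 0.017, 0.0, 0.0], 'ee_pos': [0.152, -0.528, 0.404], 'tcp_rot': [-179.922, 0.001, 16.087], 'wrist_force': [0.003, 0.573, -0.817], 'torque': [0.056, 0.007, 0.009], 'opening': 0.085} 0.1547
scene {'camera_matrix': [[484.412, 0.0, 320.278], [0.0, 484.412, 205.245], [0.0, 0.0, 1.0]], 'xyz': [1.334, 0.397, 0.71], 'rotation': [55.062, 0.725, 115.499]}
side {'camera_matrix': [[468.242, 0.0, 317.71], [0.0, 468.242, 201.423], [0.0, 0.0, 1.0]], 'xyz': [0.306, 0.588, 0.678], 'rotation': [44.478, -1.154, -161.652]}
wrist {'camera_matrix': [[297.224, 0.0, 319.618], [0.0, 297.224, 198.01], [0.0, 0.0, 1.0]], 'xyz': [0.22, -0.509, 0.374], 'rotation': [-16.025, 0.022, -73.912]}
```

View pics/scene0.png

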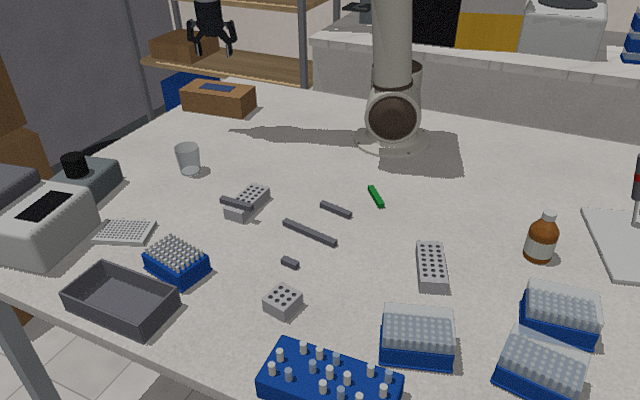

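View pics/side0.png

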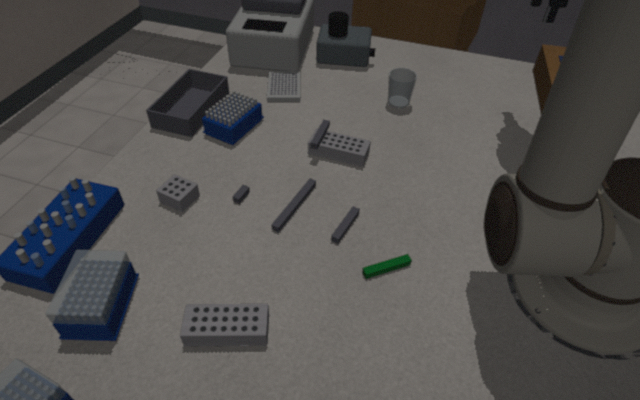

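View pics/wrist0.png

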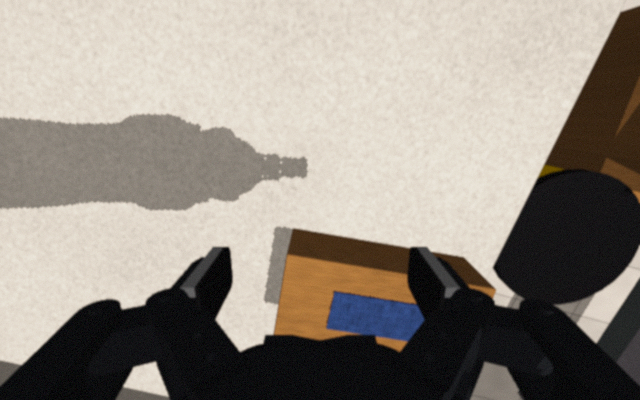

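The scene picture shows the lower block with its first bar at (247,202) and the candidates for the spare bar: (335,209), about mid-length; (310,232), the long bar; (289,262), the stub; and a green bar at (376,196). The upper block is at (432,265), and (283,300) is the short bystander. I'll measure the lengths to confirm.

```bash
cat > h.py <<'E'
from workcell import status, viewer, bot
import cv2, numpy as np
from scipy.spatial.transform import Rotation as Ro
def cam(n):
    p=viewer.camera_params(n); return np.array(p["camera_matrix"]),np.array(p["xyz"]),np.array(p["rotation"])
def ray(c,uv):
    K,t,r=c; R=Ro.from_euler('xyz',r,degrees=True).as_matrix() if np.shape(r)==(3,) else np.array(r)
    uv=np.atleast_2d(uv).astype(float)
    d=np.c_[(uv[:,0]-K[0,2])/K[0,0],-(uv[:,1]-K[1,2])/K[1,1],-np.ones(len(uv))]
    return t,d@R.T
def plane(c,uv,z):
    t,d=ray(c,uv); return t+d*((z-t[2])/d[:,2])[:,None]
def proj(c,P):
    K,t,r=c; R=Ro.from_euler('xyz',r,degrees=True).as_matrix()
    q=(np.atleast_2d(P)-t)@R; return np.c_[K[0,2]+K[0,0]*q[:,0]/-q[:,2],K[1,2]+K[1,1]*q[:,1]/q[:,2]]
def crop(im,x0,y0,x1,y1,f): return cv2.resize(im[y0:y1,x0:x1],None,fx=f,fy=f,interpolation=cv2.INTER_CUBIC)
E
python3 - <<'E'
from h import *
s=cv2.imread("pics/scene0.png"); d=cv2.imread("pics/side0.png")
a=crop(s,210,170,410,270,4); cv2.imwrite("pics/c1.png",a)
cv2.imwrite("pics/c2.png",crop(d,220,110,420,250,4))
b=np.hstack([crop(s,390,220,490,320,4),crop(d,170,280,270,380,4)]); cv2.imwrite("pics/c3.png",b)
cs,cd=cam("scene"),cam("side")
for nm,u,v,z in [("spare",(335,209),(345,224),.012),("long",(310,232),(295,205),.012),("stub",(289,262),(241,194),.012),("upper",(432,260),(225,320),.03)]:
    print(nm,plane(cs,u,z)[0].round(3),plane(cd,v,z)[0].round(3))
E
```

```text
spare [ 0.436 -0.001  0.012] [0.431 0.002 0.012]
long [ 0.544 -0.016  0.012] [ 0.538 -0.013  0.012]
stub [ 0.657 -0.011  0.012] [ 0.652 -0.006  0.012]
upper [0.543 0.27  0.03 ] [0.548 0.271 0.03 ]
```

View pics/c1.png

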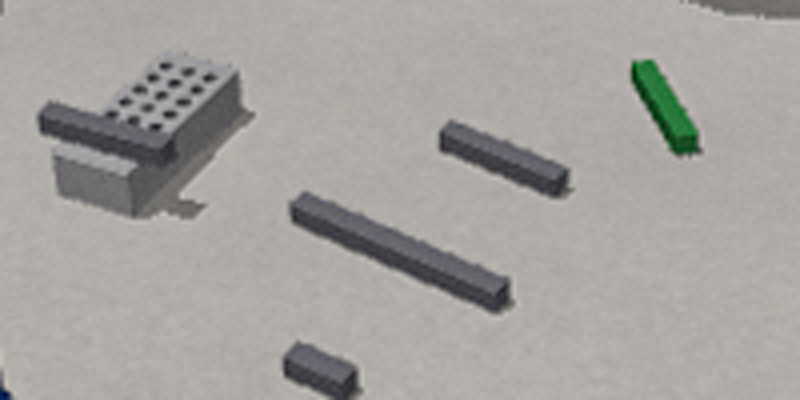

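View pics/c2.png

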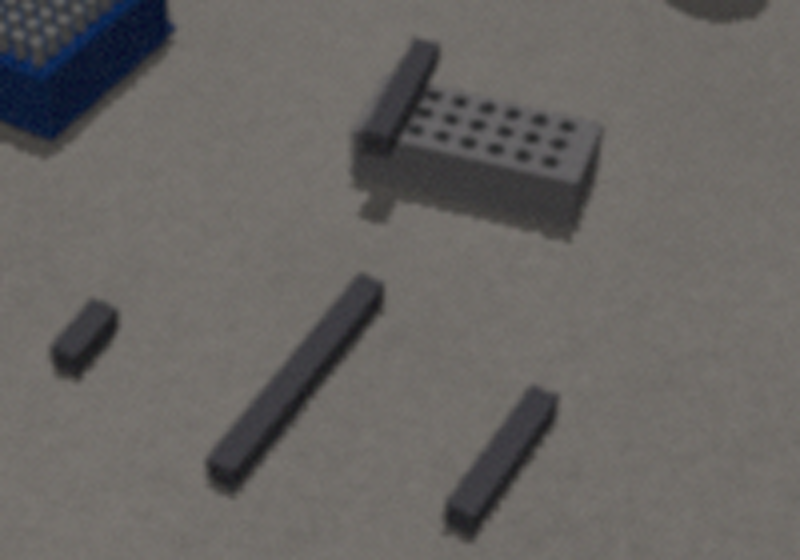

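View pics/c3.png

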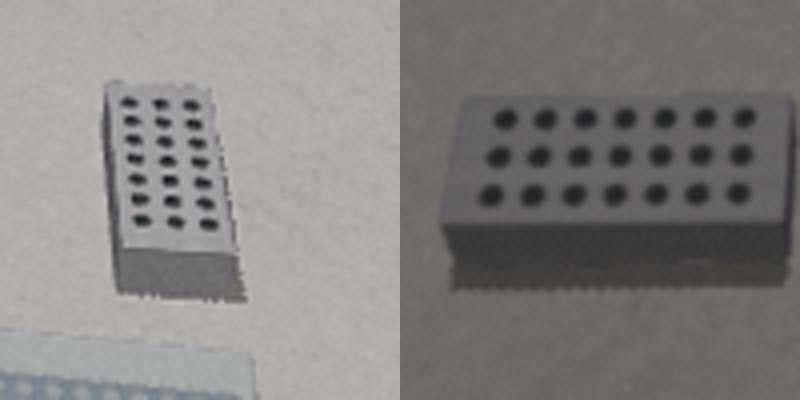

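```bash
python3 - <<'E'
from h import *
cs,cd=cam("scene"),cam("side")
f=lambda p,x0,y0:np.array(p)/4+[x0,y0]-.375
def show(n,A,c,z):
    P=plane(c,A,z); v=P[-1]-P[0]; print(n,P.mean(0).round(4),np.linalg.norm(v).round(4),np.degrees(np.arctan2(v[1],v[0])).round(1))
show("spare top far edge scene",f([(452,122),(568,167)],210,170),cs,.016)
show("spare side top left edge",f([(537,388),(450,510)],220,110),cd,.016)
show("long scene",f([(300,192),(508,280)],210,170),cs,.016)
show("laid scene",f([(48,102),(175,147)],210,170),cs,.050)
show("laid side",f([(415,40),(362,137)],220,110),cd,.050)
show("lower side long edge",f([(601,126),(580,185)],220,110),cd,.034)
show("lower scene bottom corner/short",f([(135,163),(240,70)],210,170),cs,.034)
t=f([(105,85),(210,85),(238,252),(123,247)],390,220)[[0,1,2,3]]
P=plane(cs,t,.034); print(P.round(3), P.mean(0))
P=plane(cd,f([(465-400,97),(790-400,95),(792-400,222),(443-400,225)],170,280),.034);print(P.round(3),P.mean(0))
E
```

```text
spare top far edge scene [ 4.257e-01 -3.000e-04  1.600e-02] 0.087 80.2
spare side top left edge [0.4352 0.0006 0.016 ] 0.0906 78.9
long scene [ 0.5365 -0.0206  0.016 ] 0.1505 80.5
laid scene [ 0.5507 -0.209   0.05  ] 0.0976 84.8
laid side [ 0.5578 -0.2066  0.05  ] 0.0932 90.2
lower side long edge [ 0.4419 -0.2065  0.034 ] 0.0532 91.7
lower scene bottom corner/short [ 0.5027 -0.1844  0.034 ] 0.1159 177.4
[[0.501 0.222 0.034]
 [0.477 0.275 0.034]
 [0.6   0.319 0.034]
 [0.62  0.267 0.034]] [0.54937379 0.27066497 0.034     ]
[[0.618 0.267 0.034]
 [0.497 0.225 0.034]
 [0.475 0.276 0.034]
 [0.598 0.319 0.034]] [0.54688715 0.27173179 0.034     ]
```

Measured lengths are spare ≈ 0.09 m at (0.433, 0), long bar 0.15 m, and the stub is short. So the bar at scene pixel (335,209) is the spare, as crop c1 shows. Next I go over the lower block and look with the wrist camera.

```bash
cat >> h.py <<'E'
def plan(target,psi,claw,n=None,dec=1):
    "rows for move_arm from the measured pose"
    o=status.get_obs(); p=np.array(o["ee_pos"]); y0=o["tcp_rot"][2]
    d=np.array(target)-p; dy=(psi-y0+180)%360-180
    m=max(np.linalg.norm(d)/.0400,abs(dy)/7.0,1); n=n or int(np.ceil(m))
    rows=[];y=y0; c=p.copy()
    for i in range(n):
        g=(p+d*(i+1)/n)-c; a=np.radians(y); ex=np.array([np.cos(a),np.sin(a),0]); ey=np.array([np.sin(a),-np.cos(a),0])
        t=np.round(np.array([g@ex,g@ey,-g[2]])*100,dec); c=c+ex*t[0]/100+ey*t[1]/100-np.array([0,0,t[2]/100])
        tn=np.round(-(y0+dy*(i+1)/n-y),dec); y-=tn
        rows.append((claw,t.tolist(),float(tn)))
    for k in range(0,n,5): print("\n".join(f"{r[1]} {r[2]}" for r in rows[k:k+5]),"\n--")
E
python3 -c "
from h import *
plan([.47,-.2,.34],88,1)"
```

```text
[3.3, -1.9, 0.5] -6.0
[3.5, -1.5, 0.6] -6.0
[3.6, -1.2, 0.5] -6.0
[3.7, -0.8, 0.5] -6.0
[3.8, -0.4, 0.6] -6.0 
--
[3.8, 0.0, 0.5] -6.0
[3.8, 0.4, 0.5] -5.9
[3.7, 0.8, 0.6] -6.0
[3.6, 1.2, 0.5] -6.0
[3.5, 1.6, 0.5] -6.0 
--
[3.3, 1.9, 0.6] -6.0
[3.1, 2.2, 0.5] -6.0 
--
```

Call:
move_arm(commands=[{"claw":1,"travel":[3.3,-1.9,0.5],"turn":-6},{"claw":1,"travel":[3.5,-1.5,0.6],"turn":-6},{"claw":1,"travel":[3.6,-1.2,0.5],"turn":-6},{"claw":1,"travel":[3.7,-0.8,0.5],"turn":-6},{"claw":1,"travel":[3.8,-0.4,0.6],"turn":-6}])

```text
time: 0.57
ee_pos: [0.2851, -0.3902, 0.3774]
tcp_rot: [180.0, 0.0, 46.3]
wrist_force: [-0.0, -0.5, 0.9]
opening: 0.0857
```

Call:
move_arm(commands=[{"claw":1,"travel":[3.8,0,0.5],"turn":-6},{"claw":1,"travel":[3.8,0.4,0.5],"turn":-6},{"claw":1,"travel":[3.7,0.8,0.6],"turn":-6},{"claw":1,"travel":[3.6,1.2,0.5],"turn":-6},{"claw":1,"travel":[3.5,1.6,0.5],"turn":-6}])

```text
time: 0.98
ee_pos: [0.418, -0.2532, 0.3514]
tcp_rot: [180.0, 0.0, 76.4]
wrist_force: [1.2, -1.6, 0.4]
opening: 0.0853
```

Call:
move_arm(commands=[{"claw":1,"travel":[3.3,1.9,0.6],"turn":-6},{"claw":1,"travel":[3.1,2.2,0.5],"turn":-6},{"claw":1,"travel":[0,0,0],"turn":0},{"claw":1,"travel":[0,0,0],"turn":0}])

```text
time: 1.32
ee_pos: [0.4704, -0.1982, 0.3399]
tcp_rot: [-179.9, -0.0, 88.3]
wrist_force: [0.2, -0.2, -0.6]
opening: 0.0855
```

```bash
python3 - <<'E'
from h import *
import json
c=cam("wrist"); im=viewer.camera("wrist"); cv2.imwrite("pics/w1.png",im)
json.dump([x.tolist() for x in c],open("w1.json","w")); print(c)
E
```

```text
(array([[297.22393028,   0.        , 319.61769248],
       [  0.        , 297.22393028, 198.01011483],
       [  0.        ,   0.        ,   1.        ]]), array([ 0.47286208, -0.12803019,  0.30986765]), array([-16.05043622,   0.05591112,  -1.71869075]))
```

View pics/w1.png

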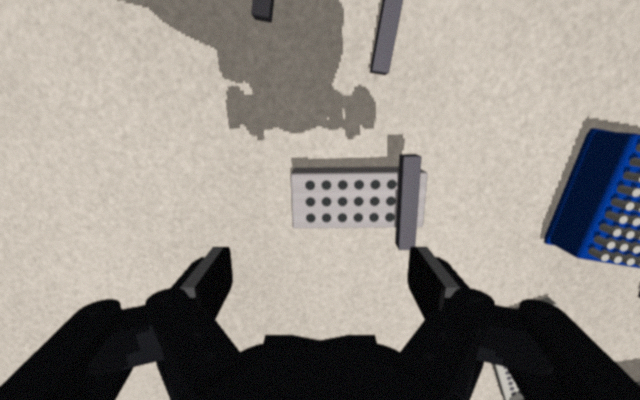

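The wrist view shows the lower block at about (358,198), with the first bar across its right end at (408,202). I'll segment both.

```bash
python3 - <<'E'
from h import *
im=cv2.imread("pics/w1.png"); cv2.imwrite("pics/w1c.png",crop(im,280,145,440,257,5))
for y in [180,195,210,225]: print(y,im[y,285:300].mean(1).round().astype(int), im[y,395:432].mean(1).round().astype(int))
for x in [300,350,385]: print(x,im[160:180,x].mean(1).round().astype(int),im[218:236,x].mean(1).round().astype(int))
hsv=cv2.cvtColor(im,cv2.COLOR_BGR2HSV); print(hsv[222,350],hsv[245,350],hsv[200,408])
E
```

```text
180 [192 190 193 195 188 164 157 169 183 182 182 186 185 185 184] [149 154 124  65  35  23  41  69  96 103 103 107 105 104 106 105 104 101
 108 104 102 106 107 105 128 156 177 178 181 180 177 172 182 193 200 199
 196]
195 [193 194 193 196 195 189 161 162 178 181 186 186 182 187 182] [135  96  66  41  29  37  56  88 107 107 109 104 105 107 109 107 104 102
 103 104 103 106 106 128 168 185 189 186 185 182 177 191 194 194 190 193
 198]
210 [201 192 191 189 189 184 169 159 172 180 182 182 180 180 180] [110  76  41  30  30  56  87 105 105 111 105 107 105 109 105 103 102 106
 104 105 106 110 134 166 180 182 184 178 177 177 189 196 196 194 197 202
 199]
225 [196 195 197 197 194 189 183 160 157 172 179 181 181 179 177] [ 87  51  33  29  47  75 100 109 106 105 105 105 107 110 104 105 106 100
 107 104 107 127 161 173 175 174 173 178 188 192 197 199 197 194 195 196
 197]
300 [110 117 112 116 117 120 109  92  74  64  63  66  75 108 142 168 177 180
 177 185] [187 185 185 182 180 183 179 178 179 178 183 189 190 193 195 199 200 197]
350 [113 118 114 114 118 116 108  82  73  65  64  71  92 130 161 172 184 181
 186 185] [187 189 185 184 182 178 180 181 179 182 185 193 192 194 191 191 192 196]
385 [113 118 119 117 120 114  88  78  62  64  65  73 103 139 170 178 185 182
 183 184] [121 139 162 175 182 181 180 178 179 180 190 197 201 202 201 199 196 196]
[  9  10 186] [ 18  27 207] [132  23 111]
```

View pics/w1c.png

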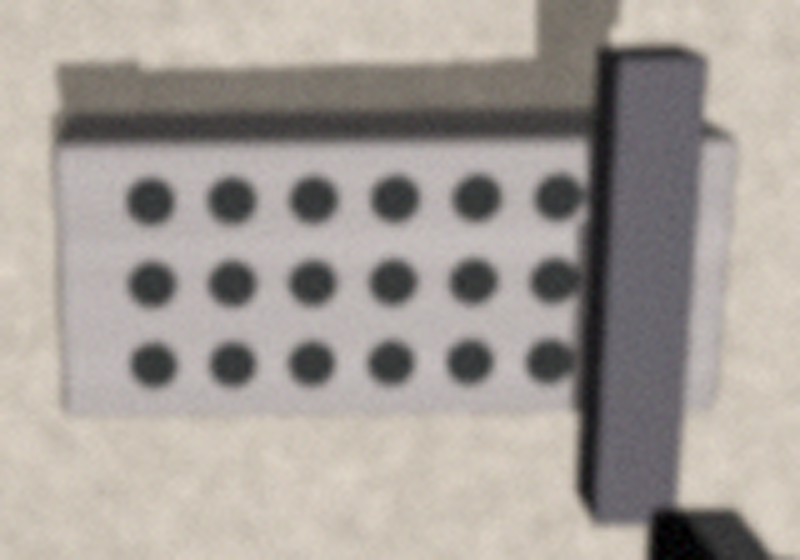

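```bash
python3 - <<'E'
from h import *
import json
c=[np.array(x) for x in json.load(open("w1.json"))]
im=cv2.imread("pics/w1.png"); f=lambda p:np.array(p)/5+[280,145]-.4
P=plane(c,f([(62,142),(735,140),(717,407),(66,410)]),.034); print("lower",P.round(4),P.mean(0).round(4), [np.linalg.norm(P[i]-P[i-1]).round(4) for i in range(4)])
B=plane(c,f([(612,53),(705,58),(677,521),(594,519)]),.050); print("bar",B.round(4),B.mean(0).round(4), [np.linalg.norm(B[i]-B[i-1]).round(4) for i in range(4)])
v=B[2:].mean(0)-B[:2].mean(0); print("bar yaw",np.degrees(np.arctan2(v[1],v[0])))
g=cv2.cvtColor(im,cv2.COLOR_BGR2GRAY); m=cv2.resize((g[172:228,296:397]),None,fx=5,fy=5,interpolation=cv2.INTER_CUBIC)<110
n,l,s,ce=cv2.connectedComponentsWithStats(m.astype(np.uint8))
W=[]
for i in range(1,n):
    if 900<s[i,4]<2600 and s[i,0]>0 and s[i,0]+s[i,2]<500: W.append(ce[i]/5+[296,172]-.4)
W=plane(c,np.array(W),.034); W=W[np.argsort(-W[:,1])]; print(len(W)); 
for k in range(0,len(W),5) if len(W)==15 else range(0,len(W),6):
    r=W[k:k+(5 if len(W)==15 else 6)]; r=r[np.argsort(r[:,0])]; print(r.round(4)[:, :2].tolist(), np.degrees(np.polyfit(r[:,0],r[:,1],1)[0]).round(2))
e=P; print([np.degrees(np.arctan2(*(e[1]-e[0])[[1,0]])),np.degrees(np.arctan2(*(e[2]-e[3])[[1,0]]))])
E
```

```text
lower [[ 0.4449 -0.182   0.034 ]
 [ 0.5717 -0.1854  0.034 ]
 [ 0.5719 -0.2393  0.034 ]
 [ 0.4427 -0.2361  0.034 ]] [ 0.5078 -0.2107  0.034 ] [np.float64(0.0541), np.float64(0.1269), np.float64(0.0538), np.float64(0.1292)]
bar [[ 0.5434 -0.166   0.05  ]
 [ 0.5597 -0.1674  0.05  ]
 [ 0.56   -0.256   0.05  ]
 [ 0.5442 -0.2551  0.05  ]] [ 0.5518 -0.2111  0.05  ] [np.float64(0.0891), np.float64(0.0163), np.float64(0.0886), np.float64(0.0159)]
bar yaw -89.67320989190719
15
[[0.4611, -0.1941], [0.4766, -0.1943], [0.4922, -0.1946], [0.5077, -0.1949], [0.5233, -0.1952]] -1.05
[[0.4608, -0.2106], [0.4763, -0.2109], [0.4919, -0.2112], [0.5075, -0.2115], [0.523, -0.2118]] -1.13
[[0.4604, -0.2271], [0.476, -0.2274], [0.4916, -0.2277], [0.5072, -0.228], [0.5226, -0.2283]] -1.08
[np.float64(-1.53462043079285), np.float64(-1.414115239638556)]
```

Lower block: centre (0.5075, −0.2115), yaw −1.1°. First bar centre: (0.552, −0.211), i.e. about 44 mm from the block centre. Now to the spare.

```bash
python3 -c "
from h import *
plan([.433,-.01,.28],80,1)"
```

```text
[3.1, -0.7, 1.0] 1.4
[3.1, -0.8, 1.0] 1.3
[3.1, -0.9, 1.0] 1.4
[3.1, -0.9, 1.0] 1.3
[3.1, -1.0, 1.0] 1.4 
--
[3.0, -1.1, 1.0] 1.3 
--
```

Call:
move_arm(commands=[{"claw":0.2,"travel":[3.1,-0.7,1.0],"turn":1.4},{"claw":0.2,"travel":[3.1,-0.8,1.0],"turn":1.4},{"claw":0.2,"travel":[3.1,-0.9,1.0],"turn":1.4},{"claw":0.2,"travel":[3.1,-0.9,1.0],"turn":1.4},{"claw":0.2,"travel":[3.1,-1.0,1.0],"turn":1.4}])

```text
time: 1.78
ee_pos: [0.4385, -0.0418, 0.2906]
tcp_rot: [180.0, 0.0, 80.8]
wrist_force: [1.0, 1.3, 0.2]
opening: 0.0512
```

Call:
move_arm(commands=[{"claw":0.2,"travel":[3.0,-1.1,1.0],"turn":1.3},{"claw":0.2,"travel":[0,0,0],"turn":0},{"claw":0.2,"travel":[0,0,0],"turn":0}])

```text
time: 2.03
ee_pos: [0.4326, -0.0103, 0.2807]
tcp_rot: [180.0, 0.0, 79.8]
wrist_force: [1.1, -0.7, 0.5]
opening: 0.0512
```

```bash
python3 - <<'E'
from h import *
import json
c=cam("wrist"); im=viewer.camera("wrist"); cv2.imwrite("pics/w2.png",im)
json.dump([x.tolist() for x in c],open("w2.json","w")); print(c[1:],proj(c,[.433,0,.016]))
E
```

```text
(array([0.44535932, 0.058837  , 0.25063691]), array([-16.09133293,  -0.03717857, -10.19127213])) [[317.27739262 189.05679295]]
```

View pics/w2.png

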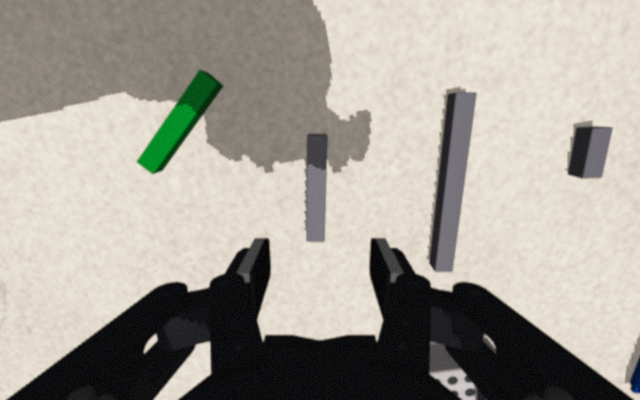

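The spare is at (316,188), with the long bar at (455,180), the stub at (590,150) and green at (180,122). I'll crop and measure it.

```bash
python3 - <<'E'
from h import *
im=cv2.imread("pics/w2.png"); cv2.imwrite("pics/w2c.png",crop(im,280,125,360,250,4.8))
E
```

```text
(no output)
```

View pics/w2c.png

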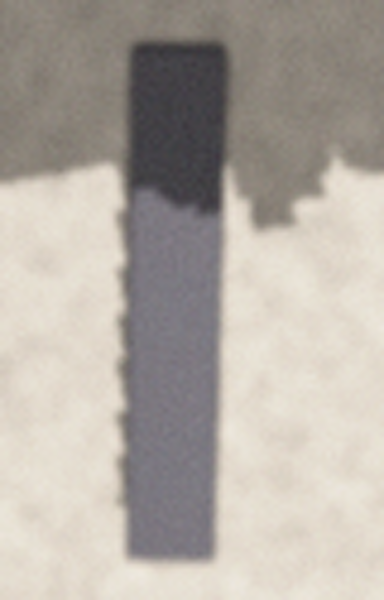

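```bash
python3 - <<'E'
from h import *
import json
c=[np.array(x) for x in json.load(open("w2.json"))]
P=plane(c,np.array([(131,50),(225,50),(214,557),(128,557)])/4.8+[280,125]-.4,.016)
print(P.round(4),P.mean(0).round(4),[np.linalg.norm(P[i]-P[i-1]).round(4) for i in range(4)])
v=P[:2].mean(0)-P[2:].mean(0); yaw=np.degrees(np.arctan2(v[1],v[0])); print(yaw)
plan([*P.mean(0)[:2],.176],yaw,0,n=5,dec=2)
E
```

```text
[[ 0.4328  0.0439  0.016 ]
 [ 0.4477  0.0412  0.016 ]
 [ 0.4307 -0.0459  0.016 ]
 [ 0.4155 -0.0432  0.016 ]] [ 0.4317 -0.001   0.016 ] [np.float64(0.0888), np.float64(0.0152), np.float64(0.0888), np.float64(0.0154)]
78.84550141335657
[0.19, -0.06, 2.1] 0.18
[0.19, -0.06, 2.1] 0.18
[0.19, -0.07, 2.11] 0.19
[0.19, -0.06, 2.1] 0.18
[0.2, -0.06, 2.1] 0.18 
--
```

Call:
move_arm(commands=[{"claw":0.0,"travel":[0.2,-0.06,2.6],"turn":0.2},{"claw":0.0,"travel":[0.2,-0.06,2.6],"turn":0.2},{"claw":0.0,"travel":[0.2,-0.06,2.6],"turn":0.2},{"claw":0.0,"travel":[0.2,-0.06,1.8],"turn":0.2},{"claw":0.0,"travel":[0.2,-0.06,0.9],"turn":0.1}])

```text
time: 2.5
ee_pos: [0.4317, -0.0015, 0.1738]
tcp_rot: [-179.9, 0.0, 78.7]
wrist_force: [-0.1, 0.2, -0.0]
opening: 0.0428
```

Call:
move_arm(commands=[{"claw":-1,"travel":[0,0,0],"turn":0},{"claw":-1,"travel":[0,0,0],"turn":0},{"claw":-1,"travel":[0,0,0],"turn":0},{"claw":-1,"travel":[0,0,0],"turn":0},{"claw":-1,"travel":[0,0,0],"turn":0}], squeeze=30)

```text
time: 2.92
ee_pos: [0.4327, -0.0002, 0.1769]
tcp_rot: [179.9, -0.0, 78.9]
wrist_force: [0.8, -0.4, 4.3]
opening: 0.0151
```

```bash
python3 - <<'E'
from h import *
o=status.get_obs(); print(o["opening"],o["ee_pos"],o["tcp_rot"])
cv2.imwrite("pics/w3.png",viewer.camera("wrist"))
E
```

```text
0.015128563260069108 [ 4.32657582e-01 -1.54207827e-04  1.76881522e-01] [ 1.79885493e+02 -1.58725029e-02  7.88740318e+01]
```

View pics/w3.png

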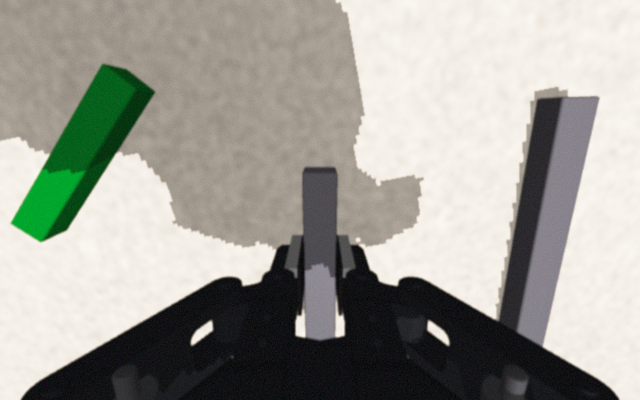

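The bar is gripped (opening 15 mm) and lies centred in the jaws at (320,250). Lift and carry.

Call:
move_arm(commands=[{"claw":-1,"travel":[0,0,-1],"turn":0},{"claw":-1,"travel":[0,0,-3],"turn":0},{"claw":-1,"travel":[0,0,-3.5],"turn":0},{"claw":-1,"travel":[0,0,-2.5],"turn":0},{"claw":-1,"travel":[0,0,0],"turn":0}])

```text
time: 3.38
ee_pos: [0.4331, 0.0001, 0.2818]
tcp_rot: [179.6, -0.1, 78.9]
wrist_force: [0.7, 0.2, -0.6]
opening: 0.015
```

```bash
python3 - <<'E'
from h import *
o=status.get_obs(); print(o["opening"],o["ee_pos"])
plan([.463,-.2106,.27],89.6,0,n=8)
E
```

```text
0.015018528325603818 [4.33100441e-01 1.45601205e-04 2.81800613e-01]
[-2.5, 0.9, 0.1] -1.3
[-2.5, 0.8, 0.2] -1.4
[-2.6, 0.7, 0.1] -1.3
[-2.6, 0.7, 0.2] -1.3
[-2.5, 0.7, 0.1] -1.4 
--
[-2.6, 0.6, 0.2] -1.3
[-2.7, 0.5, 0.1] -1.4
[-2.6, 0.4, 0.2] -1.3 
--
```

Call:
move_arm(commands=[{"claw":-1,"travel":[-2.5,0.9,0.1],"turn":-1.3},{"claw":-1,"travel":[-2.5,0.8,0.2],"turn":-1.4},{"claw":-1,"travel":[-2.6,0.7,0.1],"turn":-1.3},{"claw":-1,"travel":[-2.6,0.7,0.2],"turn":-1.3},{"claw":-1,"travel":[-2.5,0.7,0.1],"turn":-1.4}])

```text
time: 3.8
ee_pos: [0.4509, -0.1324, 0.269]
tcp_rot: [180.0, -0.0, 85.7]
wrist_force: [0.8, -0.5, -0.2]
opening: 0.0147
```

Call:
move_arm(commands=[{"claw":-1,"travel":[-2.6,0.6,0.2],"turn":-1.3},{"claw":-1,"travel":[-2.7,0.5,0.1],"turn":-1.4},{"claw":-1,"travel":[-2.6,0.4,0.2],"turn":-1.3},{"claw":-1,"travel":[0,0,0],"turn":0},{"claw":-1,"travel":[0,0,0],"turn":0}])

```text
time: 4.22
ee_pos: [0.4616, -0.2119, 0.2636]
tcp_rot: [-180.0, -0.0, 89.5]
wrist_force: [-0.3, 1.2, -0.3]
opening: 0.0152
```

```bash
python3 - <<'E'
from h import *
o=status.get_obs(); print(o["opening"],o["ee_pos"],o["tcp_rot"])
import json
c=cam("wrist");im=viewer.camera("wrist"); cv2.imwrite("pics/w4.png",im)
json.dump([x.tolist() for x in c],open("w4.json","w"))
o=status.get_obs(); print(o["opening"],o["ee_pos"],o["tcp_rot"])
E
```

```text
0.015177871803256388 [ 0.46160709 -0.21185207  0.26360176] [-1.79962199e+02 -2.67197263e-02  8.94655024e+01]
0.014791683936283771 [ 0.46160923 -0.21106254  0.26369844] [-1.79971497e+02 -3.21163705e-02  8.95154218e+01]
```

View pics/w4.png

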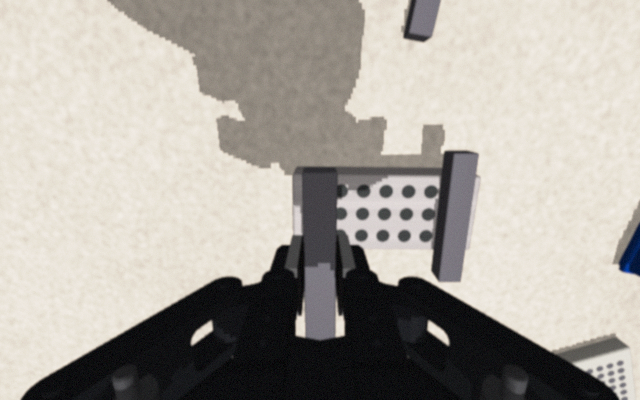

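```bash
python3 - <<'E'
from h import *
import json
c=[np.array(x) for x in json.load(open("w4.json"))]
im=cv2.imread("pics/w4.png"); cv2.imwrite("pics/w4c.png",crop(im,280,145,490,285,3.8))
for y in [190,215]: print(im[y,295:345].mean(1).round().astype(int))
print(im[160:185,312].mean(1).round().astype(int),im[160:185,328].mean(1).round().astype(int))
for z in (.1037,.102): print(plane(c,[(304,172.5),(336,172.5),(307,230),(334.5,230)],z).round(4))
E
```

```text
[121 123 120 124 118 122 109  86  68  70  67  70  69  73  67  67  64  69
  70  64  67  69  69  66  67  66  66  69  70  69  66  69  68  67  68  73
  67  69  68  68  67  59  45  41  40  35  47  61  68  73]
[208 216 212 216 212 198 156 108  76  66  67  69  62  69  68  69  72  70
  69  68  72  68  71  67  67  71  65  72  71  68  69  68  69  71  68  68
  67  68  65  66  63  65  67  71  72  75  74  72  69  71]
[146 145 145 144 143 133 105  69  46  47  46  47  48  65  67  69  65  69
  65  70  69  71  67  68  66] [140 141 143 144 147 141 112  72  43  42  46  44  54  64  71  69  67  69
  66  65  63  65  71  69  71]
[[ 0.4554 -0.1672  0.1037]
 [ 0.4696 -0.1673  0.1037]
 [ 0.4562 -0.1946  0.1037]
 [ 0.4691 -0.1947  0.1037]]
[[ 0.4553 -0.1675  0.102 ]
 [ 0.4697 -0.1676  0.102 ]
 [ 0.4561 -0.1953  0.102 ]
 [ 0.4692 -0.1954  0.102 ]]
```

View pics/w4c.png

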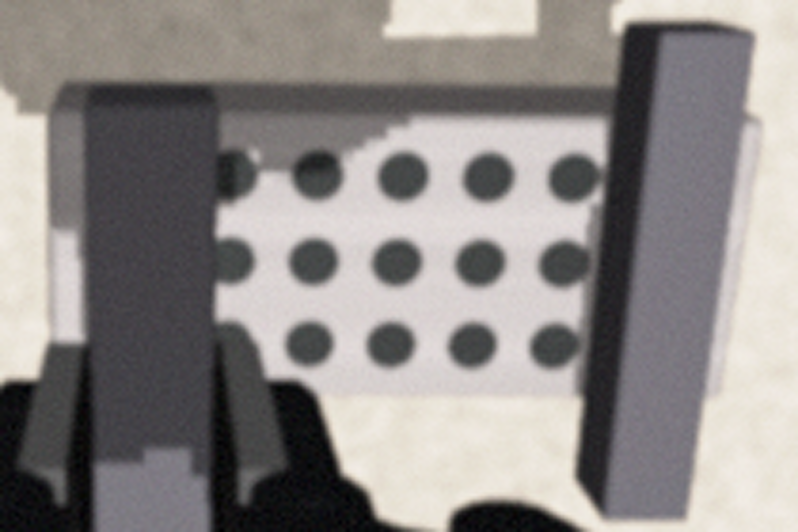

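Call:
move_arm(commands=[{"claw":-1,"travel":[0.1,0.05,1.5],"turn":0},{"claw":-1,"travel":[0.05,0,1.5],"turn":0},{"claw":-1,"travel":[0,0,1.0],"turn":0},{"claw":-1,"travel":[0,0,0.6],"turn":0},{"claw":-1,"travel":[0,0,0.2],"turn":0}])

```text
time: 4.68
ee_pos: [0.4621, -0.2087, 0.2149]
tcp_rot: [-179.9, -0.0, 89.6]
wrist_force: [0.8, 0.2, -0.4]
opening: 0.0149
```

Call:
move_arm(commands=[{"claw":-1,"travel":[0,0,0],"turn":0},{"claw":-1,"travel":[0,0,0],"turn":0}])

```text
time: 4.85
ee_pos: [0.4625, -0.2093, 0.2163]
tcp_rot: [180.0, 0.0, 89.6]
wrist_force: [-0.3, 0.8, -0.5]
opening: 0.0149
```

Call:
move_arm(commands=[{"claw":-1,"travel":[0,0,0.1],"turn":0},{"claw":-1,"travel":[0,0,0.1],"turn":0},{"claw":-1,"travel":[0,0,0],"turn":0}])

```text
time: 5.1
ee_pos: [0.4623, -0.2095, 0.2139]
tcp_rot: [180.0, 0.0, 89.6]
wrist_force: [-0.2, -0.1, 0.5]
opening: 0.0148
```

Call:
move_arm(commands=[{"claw":-1,"travel":[0,0,0.1],"turn":0},{"claw":-1,"travel":[0,0,0.1],"turn":0},{"claw":-1,"travel":[0,0,0],"turn":0}])

```text
time: 5.35
ee_pos: [0.4622, -0.2094, 0.2115]
tcp_rot: [-180.0, -0.0, 89.6]
wrist_force: [0.3, -0.5, -0.1]
opening: 0.0147
```

Call:
move_arm(commands=[{"claw":-1,"travel":[0,0,0.1],"turn":0},{"claw":-1,"travel":[0,0,0],"turn":0}])

```text
time: 5.52
ee_pos: [0.4623, -0.2094, 0.2109]
tcp_rot: [180.0, 0.0, 89.6]
wrist_force: [-0.2, 0.3, 2.2]
opening: 0.0149
```

Call:
move_arm(commands=[{"claw":-1,"travel":[0,0,0.1],"turn":0},{"claw":-1,"travel":[0,0,0],"turn":0}])

```text
time: 5.68
ee_pos: [0.4622, -0.2094, 0.2109]
tcp_rot: [180.0, 0.0, 89.6]
wrist_force: [-4.8, 1.8, 10.9]
opening: 0.0151
```

Contact felt (11 N). I'll ease off slightly and open a little.

Call:
move_arm(commands=[{"claw":-1,"travel":[0,0,-0.1],"turn":0},{"claw":-0.5,"travel":[0,0,0],"turn":0},{"claw":-0.4,"travel":[0,0,0],"turn":0},{"claw":-0.3,"travel":[0,0,0],"turn":0},{"claw":-0.3,"travel":[0,0,0],"turn":0}])

```text
time: 6.1
ee_pos: [0.4623, -0.2094, 0.2104]
tcp_rot: [-180.0, -0.0, 89.6]
wrist_force: [0.2, 1.0, -0.0]
opening: 0.0297
```

Call:
move_arm(commands=[{"claw":-0.3,"travel":[0,0,-0.5],"turn":0},{"claw":-0.3,"travel":[0,0,-1.5],"turn":0},{"claw":-0.3,"travel":[0,0,-3],"turn":0},{"claw":-0.3,"travel":[0,0,-4],"turn":0},{"claw":-0.3,"travel":[0,0,-3],"turn":0}])

```text
time: 6.52
ee_pos: [0.4621, -0.2093, 0.3335]
tcp_rot: [179.9, 0.0, 89.6]
wrist_force: [1.3, -0.7, 0.0]
opening: 0.0301
```

Call:
move_arm(commands=[{"claw":0.2,"travel":[0,0,0],"turn":0},{"claw":0.5,"travel":[0,0,0],"turn":0}])

```text
time: 6.68
ee_pos: [0.4626, -0.2096, 0.333]
tcp_rot: [179.8, 0.1, 89.6]
wrist_force: [-0.2, -0.4, -0.2]
opening: 0.0528
```

```bash
python3 - <<'E'
from h import *
import json
o=status.get_obs(); print(o["opening"],o["ee_pos"],o["tcp_rot"])
c=cam("wrist");im=viewer.camera("wrist"); cv2.imwrite("pics/w5.png",im)
json.dump([x.tolist() for x in c],open("w5.json","w"))
cv2.imwrite("pics/w5c.png",crop(im,270,150,470,290,4))
E
```

```text
0.05284081405369067 [ 0.46263988 -0.20956379  0.33297195] [1.79799649e+02 8.89046479e-02 8.95905976e+01]
```

View pics/w5.png

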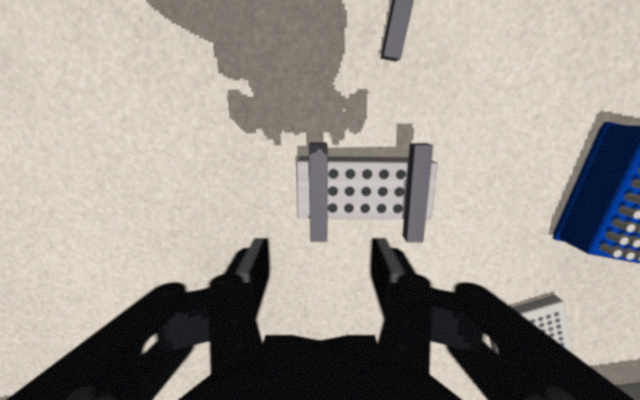

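View pics/w5c.png

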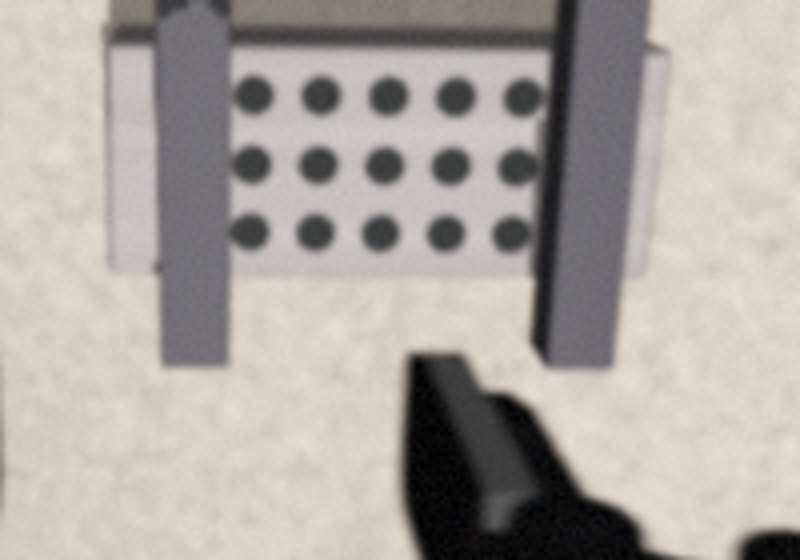

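Both bars now lie across the lower block, at (318,190) and (418,190), parallel and with equal overhangs. I'll check the numbers and plan the move to the upper block.

```bash
python3 - <<'E'
from h import *
import json
c=[np.array(x) for x in json.load(open("w5.json"))]
im=cv2.imread("pics/w5.png"); g=cv2.cvtColor(im,cv2.COLOR_BGR2GRAY)
# centre well & rows
f=lambda p:np.array(p)/4+[270,150]-.375
W=plane(c,f([(388,97),(385,165),(381,233),(252,165),(518,166)]),.034);print(W.round(4))
B=plane(c,[(309,144),(327.5,144),(326.7,241),(310.3,241)],.05); print("new",B.round(4),B.mean(0).round(4))
A=plane(c,[(412.6,146),(431.7,146),(423,241.5),(406.7,241.5)],.05); print("first",A.round(4),A.mean(0).round(4))
for M in (A,B):
    v=M[:2].mean(0)-M[2:].mean(0); print(np.degrees(np.arctan2(v[1],v[0])))
plan([.545,.262,.34],20,0)
E
```

```text
[[ 0.5076 -0.1946  0.034 ]
 [ 0.5075 -0.2108  0.034 ]
 [ 0.5071 -0.2275  0.034 ]
 [ 0.4764 -0.2106  0.034 ]
 [ 0.5387 -0.2113  0.034 ]]
new [[ 0.4555 -0.1654  0.05  ]
 [ 0.4711 -0.1655  0.05  ]
 [ 0.4704 -0.2542  0.05  ]
 [ 0.4552 -0.2541  0.05  ]] [ 0.4631 -0.2098  0.05  ]
first [[ 0.5429 -0.1677  0.05  ]
 [ 0.5591 -0.1678  0.05  ]
 [ 0.5596 -0.2555  0.05  ]
 [ 0.5445 -0.2554  0.05  ]] [ 0.5515 -0.2116  0.05  ]
90.67409910591593
89.66374252347006
[3.9, 0.7, -0.1] 5.8
[4.0, 0.2, -0.0] 5.8
[4.0, -0.1, -0.1] 5.8
[3.9, -0.6, -0.1] 5.8
[3.9, -0.9, -0.1] 5.8 
--
[3.8, -1.4, -0.0] 5.8
[3.6, -1.7, -0.1] 5.8
[3.4, -2.0, -0.1] 5.8
[3.2, -2.4, -0.1] 5.8
[2.9, -2.7, -0.0] 5.8 
--
[2.7, -3.0, -0.1] 5.8
[2.3, -3.2, -0.1] 5.8 
--
```

New bar is 44.4 mm from the block centre and the first is 44.0 mm from it. Parallel within about 1°.

Call:
move_arm(commands=[{"claw":1,"travel":[3.9,0.7,-0.1],"turn":5.8},{"claw":1,"travel":[4.0,0.2,0],"turn":5.8},{"claw":1,"travel":[4.0,-0.1,-0.1],"turn":5.8},{"claw":1,"travel":[3.9,-0.6,-0.1],"turn":5.8},{"claw":1,"travel":[3.9,-0.9,-0.1],"turn":5.8}])

```text
time: 7.15
ee_pos: [0.4963, -0.0116, 0.3333]
tcp_rot: [-179.9, 0.1, 60.3]
wrist_force: [0.9, 0.1, 0.0]
opening: 0.0854
```

Call:
move_arm(commands=[{"claw":1,"travel":[3.8,-1.4,0],"turn":5.8},{"claw":1,"travel":[3.6,-1.7,-0.1],"turn":5.8},{"claw":1,"travel":[3.4,-2.0,-0.1],"turn":5.8},{"claw":1,"travel":[3.2,-2.4,-0.1],"turn":5.8},{"claw":1,"travel":[2.9,-2.7,0],"turn":5.8}])

```text
time: 7.57
ee_pos: [0.5306, 0.1852, 0.3363]
tcp_rot: [-180.0, 0.1, 31.3]
wrist_force: [0.2, -0.4, -0.0]
opening: 0.0859
```

Call:
move_arm(commands=[{"claw":1,"travel":[2.7,-3.0,-0.1],"turn":5.8},{"claw":1,"travel":[2.3,-3.2,-0.1],"turn":5.8},{"claw":1,"travel":[0,0,0],"turn":0},{"claw":1,"travel":[0,0,0],"turn":0}])

```text
time: 7.9
ee_pos: [0.5568, 0.2343, 0.3374]
tcp_rot: [-178.9, 0.2, 22.7]
wrist_force: [-0.1, -1.0, -0.5]
opening: 0.0853
```

```bash
python3 - <<'E'
from h import *
import json
o=status.get_obs(); print(o["opening"],o["ee_pos"],o["tcp_rot"])
c=cam("wrist");im=viewer.camera("wrist"); cv2.imwrite("pics/w6.png",im)
json.dump([x.tolist() for x in c],open("w6.json","w"))
E
```

```text
0.08529887316830648 [0.55679382 0.23428812 0.33739963] [-178.85887131    0.23626799   22.65752336]
```

View pics/w6.png

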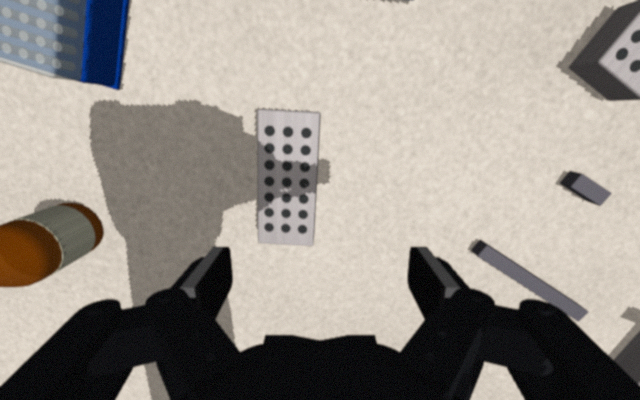

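```bash
python3 - <<'E'
from h import *
import json
o=status.get_obs(); print({k:np.round(v,3).tolist() for k,v in o.items()})
c=[np.array(x) for x in json.load(open("w6.json"))]
im=cv2.imread("pics/w6.png"); cv2.imwrite("pics/w6c.png",crop(im,245,95,335,255,3.75))
E
```

```text
{'time': 7.95, 'q': [22.55, 11.649, 10.139, 88.694, 1.134, 179.963], 'qd': [-1.007, -1.675, -0.561, 0.101, -0.016, 0.036], 'joint_efforts': [1.11, -58.496, 47.591, -0.17, 0.136, -0.044], 'ee_pos': [0.556, 0.233, 0.338], 'tcp_rot': [-178.866, 0.204, 22.586], 'wrist_force': [-0.654, 0.014, -0.849], 'torque': [-0.054, -0.009, -0.047], 'opening': 0.085}
```

View pics/w6c.png

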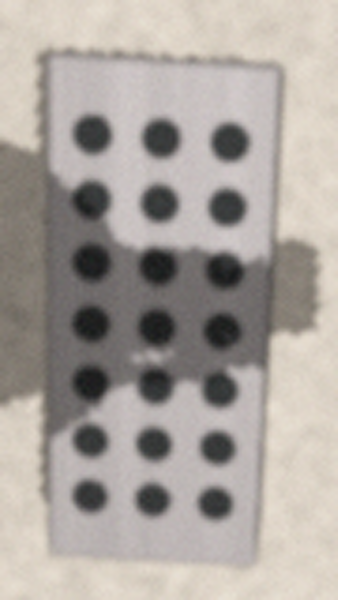

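Joint 6 has hit its 180° limit here, which left the pose about 3° and 3 cm short. I need the other half-turn grasp (yaw ≈ −160°), so I'll turn back by about 177° with translation mixed in at the end.

Call:
move_arm(commands=[{"claw":1,"travel":[0,0,0],"turn":-7},{"claw":1,"travel":[0,0,0],"turn":-7},{"claw":1,"travel":[0,0,0],"turn":-7},{"claw":1,"travel":[0,0,0],"turn":-7},{"claw":1,"travel":[0,0,0],"turn":-7}])

```text
time: 8.37
ee_pos: [0.5562, 0.2322, 0.3395]
tcp_rot: [-179.0, -0.6, 57.8]
wrist_force: [0.3, -0.4, 0.7]
opening: 0.0851
```

Call:
move_arm(commands=[{"claw":1,"travel":[0,0,0],"turn":-7},{"claw":1,"travel":[0,0,0],"turn":-7},{"claw":1,"travel":[0,0,0],"turn":-7},{"claw":1,"travel":[0,0,0],"turn":-7},{"claw":1,"travel":[0,0,0],"turn":-7}])

```text
time: 8.78
ee_pos: [0.5562, 0.2321, 0.3395]
tcp_rot: [-179.6, -1.0, 92.8]
wrist_force: [-0.7, -0.2, 0.1]
opening: 0.0856
```

Call:
move_arm(commands=[{"claw":1,"travel":[0,0,0],"turn":-7},{"claw":1,"travel":[0,0,0],"turn":-7},{"claw":1,"travel":[0,0,0],"turn":-7},{"claw":1,"travel":[0,0,0],"turn":-7},{"claw":1,"travel":[0,0,0],"turn":-7}])

```text
time: 9.2
ee_pos: [0.5562, 0.2322, 0.3395]
tcp_rot: [179.8, -1.1, 127.8]
wrist_force: [-0.5, -0.2, -0.5]
opening: 0.0855
```

Call:
move_arm(commands=[{"claw":1,"travel":[0,0,0],"turn":-7},{"claw":1,"travel":[0,0,0],"turn":-7},{"claw":1,"travel":[0,0,0],"turn":-7},{"claw":1,"travel":[0,0,0],"turn":-7},{"claw":1,"travel":[0,0,0],"turn":-7}])

```text
time: 9.62
ee_pos: [0.5562, 0.2321, 0.3395]
tcp_rot: [179.2, -0.8, 162.8]
wrist_force: [-0.3, -0.3, 0.3]
opening: 0.0852
```

```bash
python3 - <<'E'
from h import *
o=status.get_obs(); print(np.round(o["q"],1)); plan([.548,.271,.31],-160,0)
E
```

```text
[22.4 11.5 10.1 88.7  1.1 39.6]
[0.3, 0.6, 0.5] -6.2
[0.3, 0.6, 0.5] -6.2
[0.2, 0.6, 0.5] -6.2
[0.1, 0.7, 0.5] -6.2
[0.0, 0.6, 0.5] -6.2 
--
[0.0, 0.7, 0.5] -6.2 
--
```

Call:
move_arm(commands=[{"claw":1,"travel":[0.3,0.6,0.5],"turn":-6.2},{"claw":1,"travel":[0.3,0.6,0.5],"turn":-6.2},{"claw":1,"travel":[0.2,0.6,0.5],"turn":-6.2},{"claw":1,"travel":[0.1,0.7,0.5],"turn":-6.2},{"claw":1,"travel":[0,0.6,0.5],"turn":-6.2}])

```text
time: 10.03
ee_pos: [0.5497, 0.2651, 0.315]
tcp_rot: [178.9, -0.2, -166.2]
wrist_force: [-0.4, 0.5, -0.2]
opening: 0.0852
```

Call:
move_arm(commands=[{"claw":1,"travel":[0,0.7,0.5],"turn":-6.2},{"claw":1,"travel":[0,0,0],"turn":0},{"claw":1,"travel":[0,0,0],"turn":0}])

```text
time: 10.28
ee_pos: [0.5482, 0.2722, 0.3102]
tcp_rot: [178.9, -0.1, -160.4]
wrist_force: [0.6, -0.6, -0.7]
opening: 0.0857
```

```bash
python3 - <<'E'
from h import *
import json
o=status.get_obs(); R=Ro.from_euler('xyz',o["tcp_rot"],degrees=True).as_matrix(); print(np.round(o["q"],2),o["ee_pos"],o["tcp_rot"],R[:,2],o["ee_pos"]+R[:,2]*bot.grip_depth)
c=cam("wrist");im=viewer.camera("wrist"); cv2.imwrite("pics/w7.png",im)
json.dump([x.tolist() for x in c],open("w7.json","w"))
cv2.imwrite("pics/w7c.png",crop(im,260,110,380,260,4))
E
```

```text
[26.2  12.65  8.25 85.61  1.14  6.63] [0.54816764 0.27217757 0.31024081] [ 1.78868985e+02 -1.40059896e-01 -1.60435475e+02] [-0.00891277  0.01778061 -0.99980219] [0.54678884 0.27492823 0.15557141]
```

View pics/w7.png

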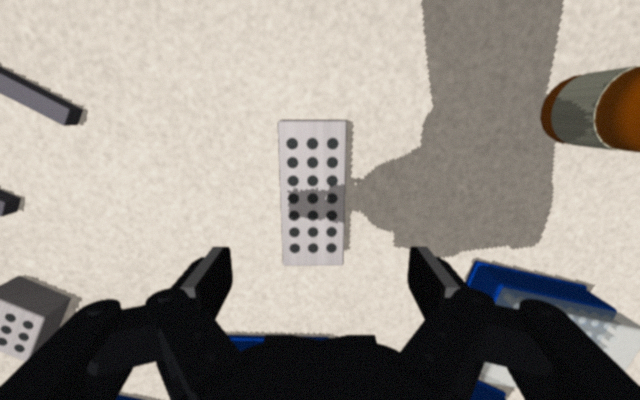

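View pics/w7c.png

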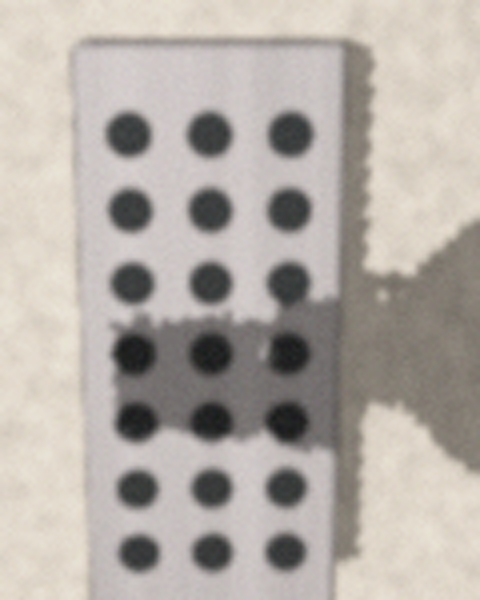

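```bash
python3 - <<'E'
from h import *
import json
c=[np.array(x) for x in json.load(open("w7.json"))]
W=plane(c,np.array([(209,133),(210,210),(210,283),(211,354),(212,421),(212,489),(212,553)])/4+[260,110]-.375,.034)
v=W[0]-W[-1]; print(W[3].round(4),W.mean(0).round(4),np.degrees(np.arctan2(v[1],v[0])),np.linalg.norm(v)/6)
C=plane(c,[(278.5,121),(346,121.3),(342.5,265),(283,265)],.034); print(C.round(4),C.mean(0).round(4))
print("rack corner w",plane(c,[(478,262),(470,285)],.03).round(3))
cs=cam("scene");print("rack scene base",plane(cs,[(380,358),(455,368),(383,310),(452,308),(526,285)],.03).round(3))
o=status.get_obs(); R=Ro.from_euler('xyz',o["tcp_rot"],degrees=True).as_matrix()
g=o["ee_pos"]+R[:,2]*bot.grip_depth
d=np.array([*W[3][:2],.03])-g; print("tool delta cm",(R.T@d*100).round(2))
E
```

```text
[0.549  0.2714 0.034 ] [0.549  0.2713 0.034 ] -160.4340883508892 0.015642943345785792
[[0.4973 0.2247 0.034 ]
 [0.4794 0.2758 0.034 ]
 [0.6005 0.3187 0.034 ]
 [0.6183 0.2669 0.034 ]] [0.5489 0.2715 0.034 ]
rack corner w [[0.558 0.44  0.03 ]
 [0.582 0.444 0.03 ]]
rack scene base [[0.823 0.255 0.03 ]
 [0.79  0.374 0.03 ]
 [0.719 0.224 0.03 ]
 [0.66  0.339 0.03 ]
 [0.539 0.457 0.03 ]]
tool delta cm [-0.09 -0.65 12.59]
```

Call:
move_arm(commands=[{"claw":1,"travel":[-0.1,-0.4,3.5],"turn":0},{"claw":1,"travel":[0,-0.25,3.5],"turn":0},{"claw":1,"travel":[0,0,3.0],"turn":0},{"claw":1,"travel":[0,0,2.0],"turn":0},{"claw":1,"travel":[0,0,1.2],"turn":0}])

```text
time: 10.75
ee_pos: [0.55, 0.2686, 0.1758]
tcp_rot: [178.9, -0.3, -160.4]
wrist_force: [-0.4, -0.6, 0.1]
opening: 0.0854
```

Call:
move_arm(commands=[{"claw":1,"travel":[0,0,0.6],"turn":0},{"claw":1,"travel":[0,0,0],"turn":0}])

```text
time: 10.92
ee_pos: [0.5506, 0.2695, 0.1719]
tcp_rot: [178.9, -0.1, -160.3]
wrist_force: [-1.0, -0.6, 0.6]
opening: 0.0854
```

```bash
python3 - <<'E'
from h import *
o=status.get_obs(); print(o["ee_pos"],o["wrist_force"])
cv2.imwrite("pics/w8.png",viewer.camera("wrist"))
E
```

```text
[0.5505604  0.26947405 0.17191739] [-1.00645874 -0.5521789   0.56183126]
```

View pics/w8.png

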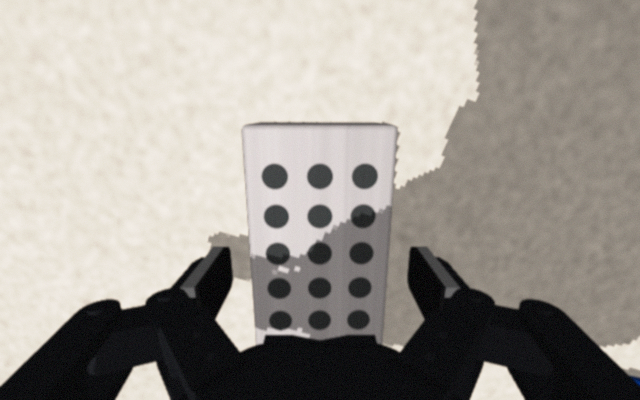

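The block sits centred between the fingers (column 320). Close.

Call:
move_arm(commands=[{"claw":0.4,"travel":[0,0,0],"turn":0},{"claw":-0.5,"travel":[0,0,0],"turn":0},{"claw":-1,"travel":[0,0,0],"turn":0},{"claw":-1,"travel":[0,0,0],"turn":0},{"claw":-1,"travel":[0,0,0],"turn":0}], squeeze=60)

```text
time: 11.38
ee_pos: [0.5511, 0.2701, 0.1744]
tcp_rot: [178.9, 0.1, -160.2]
wrist_force: [0.0, -0.6, 6.2]
opening: 0.0556
```

Call:
move_arm(commands=[{"claw":-1,"travel":[0,0,0],"turn":0},{"claw":-1,"travel":[0,0,0],"turn":0},{"claw":-1,"travel":[0,0,-0.5],"turn":0},{"claw":-1,"travel":[0,0,-1],"turn":0},{"claw":-1,"travel":[0,0,0],"turn":0}])

```text
time: 11.8
ee_pos: [0.5511, 0.2698, 0.1895]
tcp_rot: [178.8, 0.0, -160.2]
wrist_force: [1.0, 0.4, -3.8]
opening: 0.0554
```

Held: the wrist shows the weight, −3.8 N. Lift and carry.

Call:
move_arm(commands=[{"claw":-1,"travel":[0,0,-2],"turn":0},{"claw":-1,"travel":[0,0,-3],"turn":0},{"claw":-1,"travel":[0,0,-3],"turn":0},{"claw":-1,"travel":[0,0,-3],"turn":0},{"claw":-1,"travel":[0,0,-1],"turn":0}])

```text
time: 12.22
ee_pos: [0.5521, 0.2676, 0.3124]
tcp_rot: [178.8, 0.3, -160.2]
wrist_force: [0.2, 0.2, -3.6]
opening: 0.0548
```

```bash
python3 - <<'E'
from h import *
o=status.get_obs(); print(o["opening"],o["ee_pos"])
plan([.509,-.214,.31],178.9,0,n=19)
E
```

```text
0.05483426933473851 [0.55214656 0.2675835  0.31239056]
[1.1, -2.3, 0.0] 1.1
[1.0, -2.3, 0.0] 1.1
[1.0, -2.4, 0.0] 1.1
[0.9, -2.3, 0.1] 1.1
[0.9, -2.4, -0.0] 1.1 
--
[0.9, -2.4, -0.0] 1.1
[0.8, -2.4, -0.0] 1.1
[0.7, -2.5, 0.0] 1.1
[0.7, -2.4, 0.0] 1.1
[0.7, -2.5, 0.0] 1.1 
--
[0.6, -2.4, 0.0] 1.1
[0.6, -2.5, 0.1] 1.1
[0.5, -2.5, -0.0] 1.1
[0.4, -2.5, -0.0] 1.1
[0.5, -2.5, -0.0] 1.1 
--
[0.3, -2.5, 0.0] 1.1
[0.4, -2.6, 0.0] 1.1
[0.2, -2.5, 0.0] 1.1
[0.3, -2.5, 0.0] 1.1 
--
```

Call:
move_arm(commands=[{"claw":-1,"travel":[1.1,-2.3,0],"turn":1.1},{"claw":-1,"travel":[1.0,-2.3,0],"turn":1.1},{"claw":-1,"travel":[1.0,-2.4,0],"turn":1.1},{"claw":-1,"travel":[0.9,-2.3,0],"turn":1.1},{"claw":-1,"travel":[0.9,-2.4,0],"turn":1.1}])

```text
time: 12.63
ee_pos: [0.5401, 0.1401, 0.3039]
tcp_rot: [178.9, -0.3, -165.7]
wrist_force: [0.4, 0.2, -4.8]
opening: 0.055
```

Call:
move_arm(commands=[{"claw":-1,"travel":[0.9,-2.4,0],"turn":1.1},{"claw":-1,"travel":[0.8,-2.4,0],"turn":1.1},{"claw":-1,"travel":[0.7,-2.5,0],"turn":1.1},{"claw":-1,"travel":[0.7,-2.4,0],"turn":1.1},{"claw":-1,"travel":[0.7,-2.5,0],"turn":1.1}])

```text
time: 13.05
ee_pos: [0.5285, 0.0126, 0.3018]
tcp_rot: [178.9, -0.4, -171.2]
wrist_force: [2.0, 0.0, -4.2]
opening: 0.0551
```

Call:
move_arm(commands=[{"claw":-1,"travel":[0.6,-2.4,0],"turn":1.1},{"claw":-1,"travel":[0.6,-2.5,0],"turn":1.1},{"claw":-1,"travel":[0.5,-2.5,0],"turn":1.1},{"claw":-1,"travel":[0.4,-2.5,0],"turn":1.1},{"claw":-1,"travel":[0.5,-2.5,0],"turn":1.1}])

```text
time: 13.47
ee_pos: [0.517, -0.1136, 0.2995]
tcp_rot: [178.9, -0.4, -176.7]
wrist_force: [0.7, 0.4, -5.1]
opening: 0.0548
```

Call:
move_arm(commands=[{"claw":-1,"travel":[0.3,-2.5,0],"turn":1.1},{"claw":-1,"travel":[0.4,-2.5,0],"turn":1.1},{"claw":-1,"travel":[0.2,-2.5,0],"turn":1.1},{"claw":-1,"travel":[0.3,-2.5,0],"turn":1.1},{"claw":-1,"travel":[0,0,0],"turn":0}])

```text
time: 13.88
ee_pos: [0.5075, -0.216, 0.2974]
tcp_rot: [179.0, -0.6, 178.7]
wrist_force: [-0.3, 0.1, -4.4]
opening: 0.0549
```

```bash
python3 - <<'E'
from h import *
import json
o=status.get_obs(); R=Ro.from_euler('xyz',o["tcp_rot"],degrees=True).as_matrix(); print(np.round(o["q"],2),o["ee_pos"],o["tcp_rot"],R[:,2],o["ee_pos"]+R[:,2]*bot.grip_depth)
c=cam("wrist");im=viewer.camera("wrist"); cv2.imwrite("pics/w9.png",im)
json.dump([x.tolist() for x in c],open("w9.json","w"))
cv2.imwrite("pics/s9.png",np.vstack([crop(viewer.camera("side"),260,60,460,220,3)]))
E
```

```text
[-23.2    4.93  -1.84  84.13   0.71 -21.88] [ 0.50747878 -0.21602513  0.29744149] [179.00610025  -0.56064066 178.6718054 ] [-0.0093787   0.01756806 -0.99980168] [ 0.5060279  -0.21330735  0.14277217]
```

View pics/w9.png

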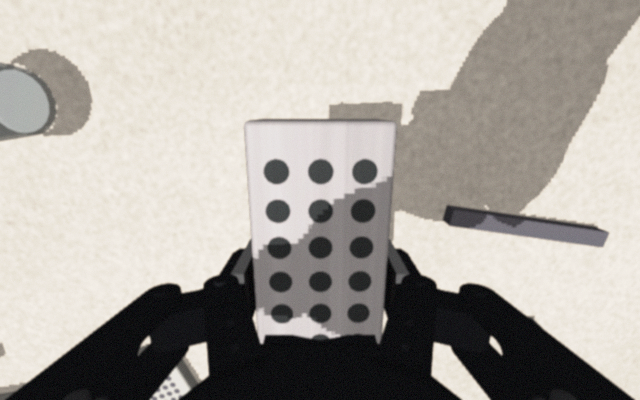

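View pics/s9.png

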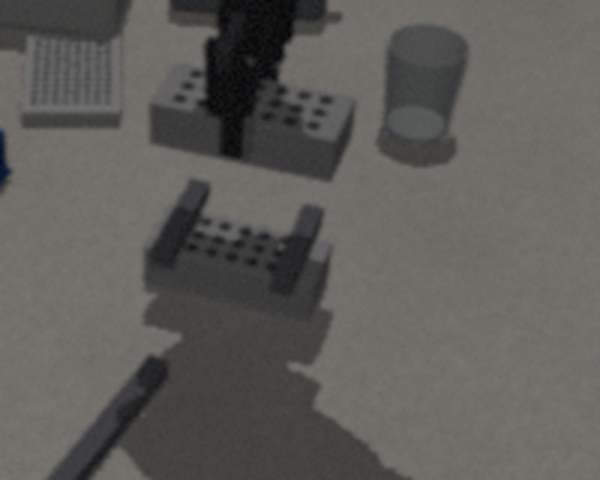

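```bash
python3 - <<'E'
from h import *
import json
c=[np.array(x) for x in json.load(open("w9.json"))]
im=cv2.imread("pics/w9.png")
px=[(320.5,171.5),(320.5,211),(320.5,247),(320.3,281.5),(320,313)]
for z in (.155,.157,.159):
    W=plane(c,px,z); v=W[0]-W[3]; print(z,W[3].round(4),np.degrees(np.arctan2(v[1],v[0])).round(2),(np.linalg.norm(v)/3).round(5))
    C=plane(c,[(246,123),(394.5,123),(249,171),(392.5,171),(257,300),(385,300)],z); print(np.linalg.norm(C[0]-C[1]).round(4),C[::2].round(4).tolist(),C[1::2].round(4).tolist())
cv2.imwrite("pics/w9c.png",crop(im,235,110,405,345,2.5))
E
```

```text
0.155 [ 0.506  -0.2132  0.155 ] 178.6 0.01591
0.0548 [[0.4395, -0.239, 0.155], [0.4574, -0.2395, 0.155], [0.5141, -0.2409, 0.155]] [[0.4408, -0.1842, 0.155], [0.4588, -0.1842, 0.155], [0.5161, -0.1851, 0.155]]
0.157 [ 0.5048 -0.2132  0.157 ] 178.6 0.01563
0.0539 [[0.4395, -0.2386, 0.157], [0.457, -0.239, 0.157], [0.5128, -0.2405, 0.157]] [[0.4407, -0.1848, 0.157], [0.4584, -0.1847, 0.157], [0.5147, -0.1856, 0.157]]
0.159 [ 0.5036 -0.2132  0.159 ] 178.6 0.01534
0.0529 [[0.4394, -0.2381, 0.159], [0.4567, -0.2386, 0.159], [0.5114, -0.24, 0.159]] [[0.4407, -0.1853, 0.159], [0.4581, -0.1853, 0.159], [0.5133, -0.1861, 0.159]]
```

View pics/w9c.png

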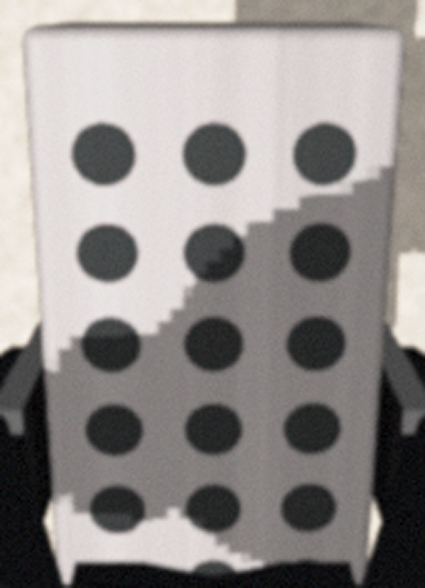

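Call:
move_arm(commands=[{"claw":-1,"travel":[-0.2,0.05,1.5],"turn":-0.3},{"claw":-1,"travel":[-0.15,0,1.8],"turn":0},{"claw":-1,"travel":[0,0,1.3],"turn":0},{"claw":-1,"travel":[0,0,0.8],"turn":0},{"claw":-1,"travel":[0,0,0.4],"turn":0}])

```text
time: 14.4
ee_pos: [0.5108, -0.2105, 0.2391]
tcp_rot: [178.9, -0.6, 179.3]
wrist_force: [-0.7, 0.1, -4.3]
opening: 0.0552
```

Call:
move_arm(commands=[{"claw":-1,"travel":[0,0,0],"turn":0},{"claw":-1,"travel":[0,0,0],"turn":0}])

```text
time: 14.57
ee_pos: [0.5113, -0.211, 0.2413]
tcp_rot: [179.0, -0.5, 179.2]
wrist_force: [0.1, 0.1, -4.0]
opening: 0.0549
```

```bash
python3 - <<'E'
from h import *
import json
o=status.get_obs(); R=Ro.from_euler('xyz',o["tcp_rot"],degrees=True).as_matrix(); print(o["ee_pos"],o["tcp_rot"],o["wrist_force"])
c=cam("wrist");im=viewer.camera("wrist"); cv2.imwrite("pics/w10.png",im)
json.dump([x.tolist() for x in c],open("w10.json","w"))
a=crop(viewer.camera("side"),290,90,390,190,4);b=crop(viewer.camera("scene"),200,150,300,250,4)
cv2.imwrite("pics/s10.png",np.hstack([a,b]))
cv2.imwrite("pics/w10c.png",crop(im,235,100,405,345,2.4))
E
```

```text
[ 0.51125503 -0.21103038  0.24126056] [178.955788    -0.45804539 179.23182273] [ 0.08326999  0.10855234 -3.98155877]
```

View pics/s10.png

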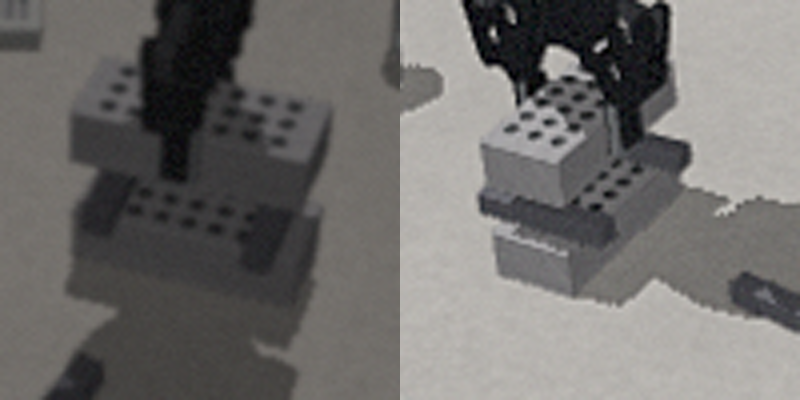

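View pics/w10c.png

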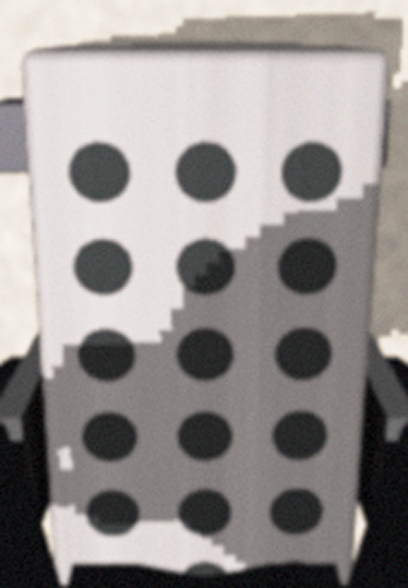

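```bash
python3 - <<'E'
from h import *
import json
c=[np.array(x) for x in json.load(open("w10.json"))]
g=lambda L:np.array(L)/2.4+[235,100]-.3
px=g([(205.5,172),(205,267),(205,354),(204.5,436.5),(204,512)])
for z in (.0995,.101,.1025):
    W=plane(c,px,z); v=W[0]-W[3]; print(z,W[3].round(4),np.degrees(np.arctan2(v[1],v[0])).round(2),(np.linalg.norm(v)/3).round(5))
E
```

```text
0.0995 [ 0.5096 -0.2083  0.0995] 179.04 0.01584
0.101 [ 0.5087 -0.2083  0.101 ] 179.04 0.01563
0.1025 [ 0.5078 -0.2083  0.1025] 179.04 0.01542
```

Call:
move_arm(commands=[{"claw":-1,"travel":[0.08,-0.15,0.4],"turn":0.1},{"claw":-1,"travel":[0,-0.15,0.4],"turn":0},{"claw":-1,"travel":[0,0,0.3],"turn":0},{"claw":-1,"travel":[0,0,0.1],"turn":0},{"claw":-1,"travel":[0,0,0],"turn":0}])

```text
time: 15.13
ee_pos: [0.51, -0.214, 0.2282]
tcp_rot: [178.9, -0.5, 179.1]
wrist_force: [0.6, 0.4, -4.5]
opening: 0.0551
```

Call:
move_arm(commands=[{"claw":-1,"travel":[0,0,0],"turn":0},{"claw":-1,"travel":[0,0,0],"turn":0}])

```text
time: 15.3
ee_pos: [0.5102, -0.214, 0.2289]
tcp_rot: [179.0, -0.5, 179.1]
wrist_force: [-0.5, -0.5, -4.0]
opening: 0.0557
```

```bash
python3 - <<'E'
from h import *
import json
o=status.get_obs(); print(o["ee_pos"],o["tcp_rot"],o["wrist_force"])
c=cam("wrist");im=viewer.camera("wrist"); cv2.imwrite("pics/w11.png",im)
json.dump([x.tolist() for x in c],open("w11.json","w"))
cv2.imwrite("pics/w11c.png",crop(im,235,100,405,345,2.4))
E
```

```text
[ 0.51024541 -0.21397731  0.2288712 ] [178.95335685  -0.47457131 179.11268471] [-0.49564614 -0.49086294 -3.98587521]
```

View pics/w11c.png

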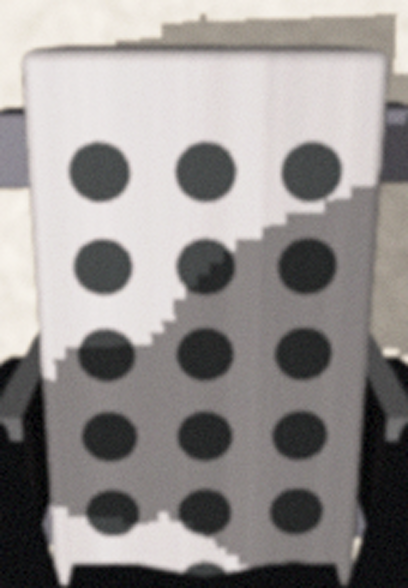

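The block is over (0.5076, −0.2113), against a target of (0.5077, −0.2112). I'll lower it slowly to contact.

Call:
move_arm(commands=[{"claw":-1,"travel":[0,0,0.1],"turn":0},{"claw":-1,"travel":[0,0,0.1],"turn":0},{"claw":-1,"travel":[0,0,0],"turn":0}])

```text
time: 15.6
ee_pos: [0.5101, -0.2139, 0.2265]
tcp_rot: [178.9, -0.5, 179.1]
wrist_force: [0.0, 0.7, -3.8]
opening: 0.0556
```

Call:
move_arm(commands=[{"claw":-1,"travel":[0,0,0.1],"turn":0},{"claw":-1,"travel":[0,0,0],"turn":0}])

```text
time: 15.77
ee_pos: [0.5101, -0.2139, 0.2255]
tcp_rot: [178.9, -0.5, 179.1]
wrist_force: [-0.0, 0.0, -4.4]
opening: 0.0555
```

Call:
move_arm(commands=[{"claw":-1,"travel":[0,0,0.1],"turn":0},{"claw":-1,"travel":[0,0,0],"turn":0}])

```text
time: 15.93
ee_pos: [0.5102, -0.2139, 0.2248]
tcp_rot: [179.0, -0.5, 179.1]
wrist_force: [0.2, -0.2, -4.1]
opening: 0.0551
```

Call:
move_arm(commands=[{"claw":-1,"travel":[0,0,0.05],"turn":0},{"claw":-1,"travel":[0,0,0],"turn":0}])

```text
time: 16.1
ee_pos: [0.5102, -0.2139, 0.2247]
tcp_rot: [179.0, -0.4, 179.1]
wrist_force: [-1.2, 0.2, 0.1]
opening: 0.0549
```

Call:
move_arm(commands=[{"claw":-1,"travel":[0,0,0.05],"turn":0},{"claw":-1,"travel":[0,0,0],"turn":0}])

```text
time: 16.27
ee_pos: [0.5101, -0.2139, 0.2245]
tcp_rot: [179.0, -0.4, 179.1]
wrist_force: [-3.0, 1.3, 3.8]
opening: 0.0551
```

Call:
move_arm(commands=[{"claw":-1,"travel":[0,0,0.05],"turn":0},{"claw":-1,"travel":[0,0,0],"turn":0}])

```text
time: 16.43
ee_pos: [0.5101, -0.2139, 0.2244]
tcp_rot: [179.0, -0.4, 179.1]
wrist_force: [-5.3, 1.9, 8.5]
opening: 0.0552
```

Call:
move_arm(commands=[{"claw":-1,"travel":[0,0,-0.05],"turn":0},{"claw":0.4,"travel":[0,0,0],"turn":0},{"claw":0.5,"travel":[0,0,0],"turn":0},{"claw":0.7,"travel":[0,0,0],"turn":0},{"claw":0.7,"travel":[0,0,0],"turn":0}], squeeze=20)

```text
time: 16.85
ee_pos: [0.5102, -0.2139, 0.2236]
tcp_rot: [179.0, -0.5, 179.1]
wrist_force: [0.6, -0.6, 0.6]
opening: 0.0721
```

```bash
python3 - <<'E'
from h import *
o=status.get_obs(); print(o["opening"],o["ee_pos"],o["wrist_force"])
im=viewer.camera("wrist")
cv2.imwrite("pics/w12.png",im)
E
```

```text
0.07209370085246047 [ 0.51024585 -0.21390735  0.22364685] [ 0.55531127 -0.62061611  0.62340913]
```

View pics/w12.png

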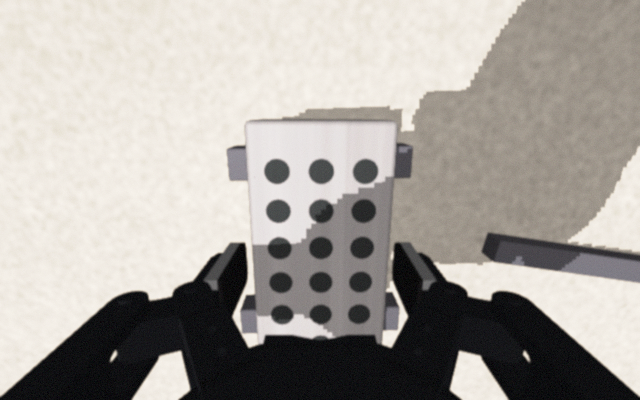

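Released: both fingers are clear of the sides and the block stays in place on the bars. Retreat straight up.

Call:
move_arm(commands=[{"claw":0.75,"travel":[0,0,-0.5],"turn":0},{"claw":0.75,"travel":[0,0,-1.5],"turn":0},{"claw":0.75,"travel":[0,0,-2.5],"turn":0},{"claw":0.75,"travel":[0,0,-3],"turn":0},{"claw":0.75,"travel":[0,0,-3],"turn":0}])

```text
time: 17.32
ee_pos: [0.5107, -0.2157, 0.3299]
tcp_rot: [178.9, -0.5, 179.1]
wrist_force: [0.7, 0.2, 0.2]
opening: 0.0748
```

Call:
move_arm(commands=[{"claw":0.75,"travel":[2,0,-2],"turn":0},{"claw":0.75,"travel":[0,0,0],"turn":0},{"claw":0.75,"travel":[0,0,0],"turn":0}])

```text
time: 17.57
ee_pos: [0.491, -0.216, 0.3507]
tcp_rot: [179.0, -0.3, 179.1]
wrist_force: [1.2, 0.5, -0.1]
opening: 0.0745
```

```bash
python3 - <<'E'
from h import *
import json
o=status.get_obs(); print(o["ee_pos"],o["wrist_force"])
c=cam("wrist");im=viewer.camera("wrist"); cv2.imwrite("pics/w13.png",im)
json.dump([x.tolist() for x in c],open("w13.json","w"))
a=crop(viewer.camera("side"),290,90,390,190,4);b=crop(viewer.camera("scene"),200,150,300,250,4)
cv2.imwrite("pics/s13.png",np.hstack([a,b]))
E
```

```text
[ 0.49100775 -0.21599439  0.35066183] [ 1.17185248  0.52454103 -0.07961954]
```

View pics/s13.png

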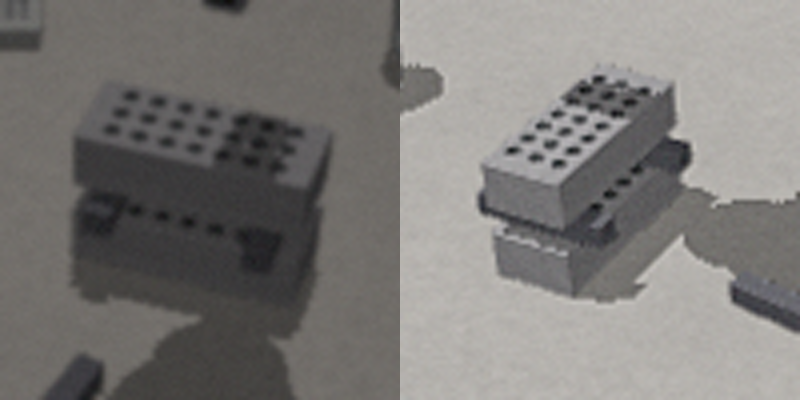

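View pics/w13.png

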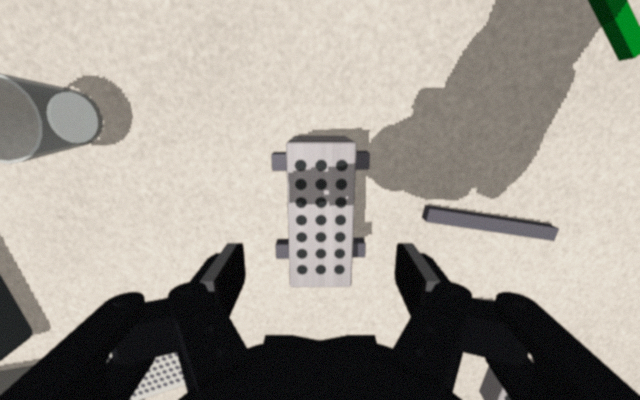

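```bash
python3 - <<'E'
from h import *
import json
c=[np.array(x) for x in json.load(open("w13.json"))]
im=cv2.imread("pics/w13.png"); g=cv2.cvtColor(im,cv2.COLOR_BGR2GRAY)
W=plane(c,[(320.8,165.5),(320.8,220),(320.9,269.5)],.084); v=W[0]-W[2]; print(W.round(4),np.degrees(np.arctan2(v[1],v[0])),np.linalg.norm(v)/6)
B=plane(c,[(272.5,161),(369,160.5),(277,249),(365,248)],.05); print(B.round(4), B[:2].mean(0),B[2:].mean(0))
E
```

```text
[[ 0.4609 -0.2101  0.084 ]
 [ 0.5074 -0.2108  0.084 ]
 [ 0.5541 -0.2114  0.084 ]] 179.19665209178183 0.015532451373297828
[[ 0.4616 -0.2535  0.05  ]
 [ 0.4628 -0.1652  0.05  ]
 [ 0.5493 -0.2542  0.05  ]
 [ 0.5503 -0.1666  0.05  ]] [ 0.46220575 -0.20936275  0.05      ] [ 0.54984757 -0.21044407  0.05      ]
```

Upper block: (0.5074, −0.2108), yaw −0.8°. Lower block: (0.5075, −0.211), yaw −1.1°. The bars measure within about 2 mm of where they lay before, and the arm is clear, so I'll hand in.

```bash
python3 -c "
from workcell import bot; print(bot.job_done())"
```

```text
the job is handed in; nothing more can be done
None
```

I laid the spare bar across the free end of the lower block and set the upper block on the two bars, wells up. I handed the job in at about 17.7 s, with the gripper raised and touching nothing.

**Bars:** the new bar lies 44.4 mm from the lower block's centre and the first one 44.0 mm, parallel to within about 1°. They measured within about 2 mm of the same places after the upper block was on.

**Upper block:** its centre is at (0.5074, −0.2108) and the lower block's at about (0.5075, −0.211). Their yaws differ by about 0.3°. I lowered it in steps of 1 mm or less until it touched, pressed lightly (about 12 N), then opened the jaws, and the wrist picture showed it staying in place. The lower block's bottom corner stayed at the same pixel in the scene view.

**What went wrong:** on the way to the upper block, joint 6 reached its 180° limit, and the tool kept a tilt of about 1°. I used the opposite half-turn for the grasp and corrected the sideways offset from the wrist pictures. No other check failed or disagreed.

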